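Free the seized lid of a centrifuge rotor

ROBOT

A 6-joint arm with a two-finger parallel gripper is mounted at the origin on a cart in front of the work surface, level with it; the furniture and walls round the work are solid. World frame = base frame: x ahead of the robot, y to its left, z up, the work surface at z = 0. Lengths are in mm, angles in rad, forces in N, time in s.
With the tool pointing down it reaches from about 275 to 1000 mm from the base axis. Payload 8.4 kg.
Tool frame: the origin (TCP) lies at the very end of the fingers, on their centre line; the grasp point (between the pads) lies 19 mm behind it (ctrl.pinch_z is the distance from the TCP to the grasp point, in mm); z points along the fingers, y is the line along which they close (so a half turn about z gives the same grasp; the last joint's range is limited). The gripper opens to 85 mm and grips with 20 to 120 N. Pads are 22 mm wide; open, the fingers measure 114 mm over their backs; the gripper's body (76 mm by 85 mm) begins 54 mm behind the grasp point. The pads swing forward as they close: fully open they stand 13 mm farther back than shut.
Start: joints at [1.332, 0.353, 1.633, -0, 1.155, -0.002], TCP at [146.619, 607.561, 231.281] pointing down, gripper open.
Joint ranges: [-2.63, 2.63], [-0.92, 2.1], [0.06, 2.66], [-1.3, 4.44], [0, 2.69], [-3.02, 3.02]. Speed limits (rad/s): [2.22, 2.22, 2.79, 3.14, 3.14, 3.14].

INTERFACE

Orientations are given as a unit quaternion [x, y, z, w].
In Python, from cell import ctrl, inverse_kinematics, telemetry, optics gives the robot as it stands. Calls block until the motion is done:
- ctrl.reach(position, orientation): joint-space move of the TCP to a pose.
- ctrl.servo_line(position, frame=None, velocity=150, max_force=None): straight line of the TCP; frame=None keeps the orientation; velocity is the mean speed in mm/s. With max_force (N) it stops when the force on the tool has changed by that much, and returns True; else False.
- ctrl.move_j(angles): joint-space move.
- ctrl.move_gripper(opening, strength=None): opening from 0.0 (shut) to 1.0 (fully open); strength is the grip in N (None keeps the last); returns when the fingers have stopped.
- ctrl.sleep(seconds).
- inverse_kinematics(position, orientation): joint angles nearest the present ones, or None.
- telemetry.get_state(): the state.
- optics.camera(name): name is "scene" or "top" or "wrist"; returns the picture (480x640x3 uint8, blue, green, red); there is no depth.
- optics.calibration(name): a dict with "fov_y" (degrees; the focal length in pixels is half the picture's height over the tangent of half this angle, whatever the lens; pixels are square), "cx", "cy" (the principal point, pixels), "distortion" ([k1, k2, p1, p2, k3] as OpenCV has them; the pictures are not rectified), "cam_to_world" (4x4, takes a point from camera to world coordinates). Camera axes: x right, y down, z forward; pixel columns grow to the right and rows downward; lengths in mm; the calibration is good to about 2 mm. A picture is of the moment at which its call begins: read the wrist's pose just before it. calibration takes no time and is no camera call; for the wrist camera it gives the pose at the moment of the call.
A pose or a line that the arm cannot do raises ctrl.IKError and nothing moves.
- ctrl.finish_job(): hands the job in; it is judged then, once.
The state is a dict: "t": time; "joint_pos": joint angles; "qd": joint speeds; "joint_efforts": joint torques, N m; "ee_pos": TCP position; "orientation": TCP orientation; "contact_force": force on the tool from outside, world axes, zero at the start; "moment": the same for the moment, N m; "opening": opening from 0.0 (shut) to 1.0 (fully open); "grasp_force": force on a finger pad.
Only numpy, scipy, OpenCV 4.12 (cv2) and the standard library are available. Lean on these libraries where they do the work, as an engineer would, in place of code of your own. Each camera call takes 0.05 s, during which the arm holds its last target. There are 200 camera calls.

TASK

The lid of the centrifuge rotor has seized: dried buffer has crusted up its black knob. Rock the knob back and forth in small arcs until it breaks free and turn it on anticlockwise to its open stop, then lift the lid off and lay it flat in the empty white tray, knob upward, setting it down rather than dropping it. Leave the bottles standing about the bench where they are.

Things in the scene. Friction and masses are not known exactly. Their poses are not given: they have to be found in the camera images.
- rotor_seat (a point): Fixed rotor, 138 mm across, on a black stand. Point: on its axis at rim height (72 mm above the worktop), where the lid's underside rests. x axis: towards a locating pin; two 5 mm pins, 61.5 mm either side, stand 8.5 mm up through the lid, so it cannot turn and must lift straight. A cross-barred hub post, 22 mm above the rim inside the knob, holds the lid until the knob is at 1.0 rad or more.
- lid_center (a point): Round dark grey lid, loose on the rotor, 128 mm across, 8 mm thick at its edge and 15 mm inside, flat underneath, 0.4 to 0.6 kg with its knob. Point: on its axis, 4 mm above its underside. z axis up through the knob; x axis along the line of the locating pins.
- knob_grip (a point): Black wing knob, captive on the lid and its only handle: upright bar 54 mm long, 14 mm thick, 31 mm high, on a round base 44 mm across. Point: on the knob's axis at the height to grip, 53 mm above the lid's underside, 11 mm below the bar's top, 20 mm above the round base. x axis along the bar towards the end with the white line; z up.
- lid_knob (a joint): Knob angle on the lid, rad: 0 tight (bar along lid x, white line at red dot), + anticlockwise from above; open stop 1.25 (green dot). Stiff (0.12 N m), stays where left. Crust stops it hard at +0.14 at first; each swing to within 0.02 of its stop crumbles some, by turns anticlockwise and clockwise: stops +0.14, -0.19, +0.24, -0.30, then it turns free. Pushing on or repeating one way gains nothing.
- tray_floor (a point): White shallow tray, loose, 270 x 174 mm outside (262 x 166 mm inside), walls 30 mm high. This point: centre of its inner floor, 2 mm above the worktop. x axis along its length.
- wash_bottle: White squeeze bottle with a red bent spout, 64 mm across, 205 mm high, in the open behind the work; bystander. Origin at its foot, 19 mm from the bottle's own axis.
- white_cap_bottle: Small brown bottle with a white cap, 34 mm across, 73 mm high; bystander. Origin at the centre of its foot.
- black_cap_bottle: Small brown bottle with a black cap, 30 mm across, 66 mm high; bystander. Origin at the centre of its foot.
Mind the look-alikes: they are no part of the job. Leave any pink look-alike of the part that bears rotor_seat alone.

How it is judged:
By the outcome, as a careful person would: the job done as asked, in the order asked, and still so for the second after the job is handed in, with the robot touching nothing.
It also fails if it takes over 48 s, if anything falls off the work surface, if the arm or the gripper's body presses on something with over 40 N, if the wrist force passes 120 N, or if a joint passes its speed limit or range.

## Working session

There is one attempt and no reset: what is moved stays moved. The work goes in short steps, each a Python script; the robot and the scene stay as the last script left them, time stands still between calls to the robot, and variables do not carry over. Pictures are saved under pics/ and viewed, at most 10 in all, crops included, and the job is handed in when it is done.

```bash
mkdir -p pics; ls
python3 - <<'E'
from cell import ctrl, telemetry, optics
import cv2,numpy as np
for n in ("scene","top"):
    im=optics.camera(n); cv2.imwrite(f"pics/{n}0.png",im)
    print(n,{k:np.round(v,3).tolist() for k,v in optics.calibration(n).items()})
s=telemetry.get_state(); print(s)
E
```

```text
pics
scene {'fov_y': 44.588, 'cx': 325.82, 'cy': 233.866, 'distortion': [-0.071, 0.0, 0.0, 0.0, 0.0], 'cam_to_world': [[0.626, -0.43, 0.651, -379.475], [-0.78, -0.325, 0.535, -990.579], [-0.019, -0.842, -0.538, 911.416], [0.0, 0.0, 0.0, 1.0]]}
top {'fov_y': 50.187, 'cx': 320.508, 'cy': 240.19, 'distortion': [0.05, 0.0, 0.0, 0.0, 0.0], 'cam_to_world': [[0.018, -0.986, 0.167, 356.689], [-1.0, -0.019, -0.0, -206.4], [0.003, -0.167, -0.986, 1506.276], [0.0, 0.0, 0.0, 1.0]]}
{'t': 0.1, 'joint_pos': array([ 1.33158524e+00,  3.53566683e-01,  1.63404878e+00,  1.21094433e-05,
        1.15518979e+00, -2.39351922e-03]), 'qd': array([-0.00061807, -0.00016827, -0.00207746, -0.00027744,  0.00175453,
        0.00026255]), 'joint_efforts': array([ 7.06319188e-04, -6.06355762e+01, -3.42821753e+01,  2.33981782e-04,
        4.02970734e-03, -8.61001467e-06]), 'ee_pos': array([146.52504018, 607.15303888, 230.64907183]), 'orientation': array([ 1.18134693e-01,  9.92997395e-01, -6.01217260e-04, -7.85622621e-05]), 'contact_force': array([0.25193749, 0.38197773, 0.61144887]), 'moment': array([ 0.0436765 , -0.02553945,  0.04326359]), 'grasp_force': 0.0, 'opening': 0.9981586075791246}
```

View pics/scene0.png

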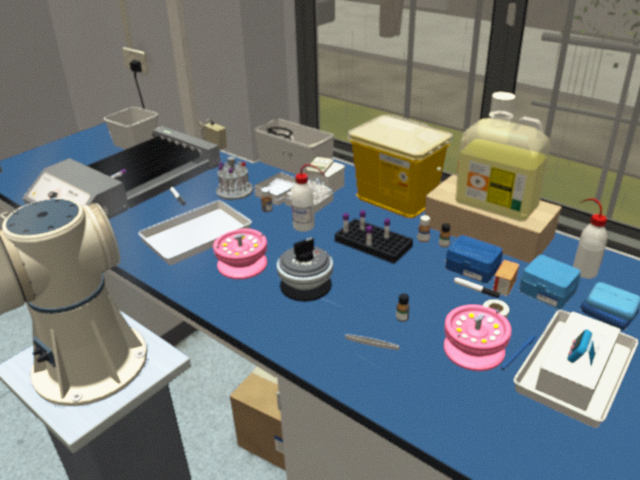

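View pics/top0.png

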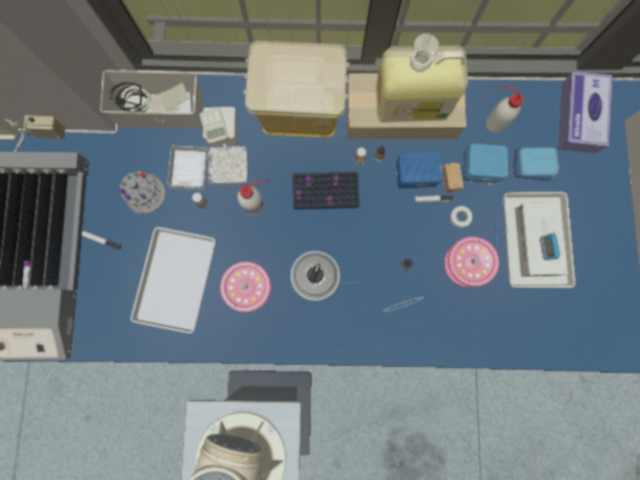

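Look-alikes for the lidded rotor: grey rotor with black knob, top (316,275) / scene (305,265), versus pink rotors at top (246,287) and (472,261). I choose the grey one. Look-alikes for the tray: empty white tray at top (174,280), versus the loaded trays at (540,240) and (188,167). I choose the empty one at (174,280). Next is a crop to check, plus coarse positions.

```bash
cat > h.py <<'E'
from cell import ctrl, telemetry, optics, inverse_kinematics
import cv2,numpy as np
from scipy.spatial.transform import Rotation as R
def K(c):
    f=240/np.tan(np.radians(c["fov_y"])/2); return np.array([[f,0,c["cx"]],[0,f,c["cy"]],[0,0,1.]])
def ray(c,px):
    d=cv2.undistortPoints(np.array(px,float).reshape(-1,1,2),K(c),np.array(c["distortion"],float)).reshape(-1,2)
    T=np.array(c["cam_to_world"]); return T[:3,3],np.c_[d,np.ones(len(d))]@T[:3,:3].T
def plane(c,px,z):
    o,d=ray(c,px); return o+d*((z-o[2])/d[:,2])[:,None]
def proj(c,P):
    T=np.linalg.inv(np.array(c["cam_to_world"])); rv,_=cv2.Rodrigues(T[:3,:3])
    return cv2.projectPoints(np.array(P,float).reshape(-1,3),rv,T[:3,3],K(c),np.array(c["distortion"],float))[0].reshape(-1,2)
def down(yaw):  # tool z down, tool x at yaw in world
    return (R.from_euler('z',yaw)*R.from_euler('x',np.pi)).as_quat()
E
python3 - <<'E'
from h import *
im=cv2.imread("pics/top0.png"); c=optics.calibration("top")
print(ctrl.pinch_z)
print("lid",plane(c,[(316,275)],80)[0], "blackcap",plane(c,[(406,264)],66)[0],"wash",plane(c,[(251,205)],100)[0],"pink",plane(c,[(246,287)],72)[0])
hsv=cv2.cvtColor(im,cv2.COLOR_BGR2HSV)
m=((hsv[...,2]>140)&(hsv[...,1]<60)).astype(np.uint8); m[:, :110]=0
m=cv2.morphologyEx(m,cv2.MORPH_CLOSE,np.ones((7,7)))
n,l,s,ce=cv2.connectedComponentsWithStats(m); k=l[280,174]; print(s[k],ce[k])
cn=max(cv2.findContours((l==k).astype(np.uint8),0,2)[0],key=cv2.contourArea)
b=cv2.boxPoints(cv2.minAreaRect(cn)); print(b); B=plane(c,b,30); print(B.round(1),B.mean(0), [np.linalg.norm(B[i]-B[i-1]) for i in range(4)],[np.arctan2(*(B[i]-B[i-1])[1::-1]) for i in range(4)])
a=im[225:325,255:375]; s_=cv2.imread("pics/scene0.png")[225:305,260:356]
cv2.imwrite("pics/crop1.png",np.hstack([cv2.resize(a,(400,334),interpolation=3),cv2.resize(s_,(400,334),interpolation=3)]))
E
```

```text
18.700000000000003
lid [ 499.51818952 -195.7144426    80.        ] blackcap [ 536.93137689 -449.24791008   66.        ] wash [691.49222532  -9.27685326 100.        ] pink [463.24291684  -1.07136484  72.        ]
[ 130  226   86  108 6568] [172.93940317 279.90073082]
[[128.21463 321.39667]
 [152.21127 221.98204]
 [216.9888  237.61798]
 [192.99216 337.0326 ]]
[[364.3 331.4  30. ]
 [651.4 285.9  30. ]
 [608.6  95.5  30. ]
 [323.4 147.4  30. ]] [486.93238529 215.05733492  30.        ] [np.float64(188.42509593669698), np.float64(290.6564305916215), np.float64(195.16281331843882), np.float64(289.89537659557175)] [np.float64(1.352138890371605), np.float64(-0.15708096666439794), np.float64(-1.791629698536217), np.float64(2.9614035217161754)]
```

View pics/crop1.png

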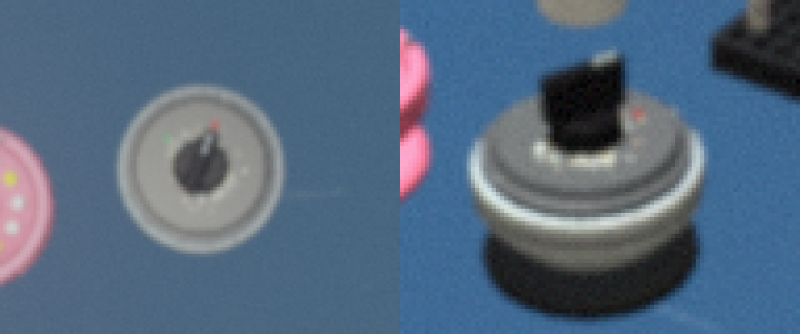

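The crop confirms the grey lid. The black bar's white line points to the red dot (crop 214,124), with the green dot at (167,137). Next I go over it for a wrist look.

Run:
```python
from h import *
yaw=-0.3
for y in (-0.6,-0.3,0.95):
    for h in (0,np.pi):
        q=inverse_kinematics([500,-196,106],down(y+h)); print(y,h,None if q is None else np.round(q,2))
c=optics.calibration("wrist");s=telemetry.get_state()
T=np.eye(4);T[:3,:3]=R.from_quat(s["orientation"]).as_matrix();T[:3,3]=s["ee_pos"]
print("cam in tool",(np.linalg.inv(T)@np.array(c["cam_to_world"])).round(3).tolist())
ctrl.reach([500,-196,330],down(yaw))
c=optics.calibration("wrist"); im=optics.camera("wrist"); cv2.imwrite("pics/w1.png",im); np.save("w1.npy",c["cam_to_world"])
print(c["fov_y"],c["cx"],c["cy"],c["distortion"],proj(c,[[500,-196,125],[500,-196,80]]), telemetry.get_state()["t"],telemetry.get_state()["joint_pos"])
```

```text
-0.6 0 [-0.38  0.38  1.93 -0.    0.84  1.79]
-0.6 3.141592653589793 [-0.38  0.38  1.93  0.    0.84 -1.35]
-0.3 0 [-0.38  0.38  1.93 -0.    0.84  1.49]
-0.3 3.141592653589793 [-0.38  0.38  1.93  0.    0.84 -1.65]
0.95 0 [-0.38  0.38  1.93 -0.    0.84  0.24]
0.95 3.141592653589793 [-0.38  0.38  1.93 -0.    0.84 -2.9 ]
cam in tool [[0.0, -0.959, -0.282, 71.375], [1.0, 0.0, 0.001, -0.856], [-0.001, -0.282, 0.959, -141.952], [0.0, 0.0, 0.0, 1.0]]
69.87475562455109 317.4031657800044 236.3775681403283 [-0.02297963  0.          0.          0.          0.        ] [[317.4075008  208.58474141]
 [317.4361335  200.64266594]] 3.2417 [-3.75360973e-01  1.32061520e-01  1.70072235e+00  1.33941512e-04
  1.30888574e+00  1.49427129e+00]
```

View pics/w1.png

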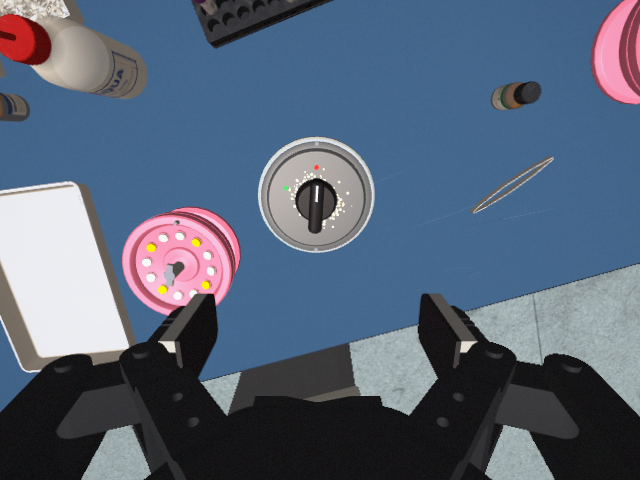

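The wrist image shows the rotor centred at about (316,194), the bar near vertical with its white line up at (317,185), the red dot at (317,167) and the green dot at (286,188). I'll measure these properly.

Run:
```python
from h import *
c=optics.calibration("wrist"); c["cam_to_world"]=np.load("w1.npy"); im=cv2.imread("pics/w1.png"); hsv=cv2.cvtColor(im,cv2.COLOR_BGR2HSV)
roi=np.zeros(im.shape[:2],np.uint8); cv2.circle(roi,(316,195),68,1,-1)
cv2.rectangle(roi,(0,0),(242,480),0,-1)
m=((hsv[...,1]<90)&(roi>0)).astype(np.uint8)
m=cv2.morphologyEx(m,cv2.MORPH_OPEN,np.ones((5,5)))
n,l,s,_=cv2.connectedComponentsWithStats(m);k=1+np.argmax(s[1:,4]);print(s[k])
cn=max(cv2.findContours((l==k).astype(np.uint8),0,1)[0],key=cv2.contourArea)
P=plane(c,cn,72)[:,:2]; (cx,cy),r=cv2.minEnclosingCircle(P.astype(np.float32))
A=np.c_[2*P,np.ones(len(P))];x=np.linalg.lstsq(A,(P**2).sum(1),rcond=None)[0];rf=np.sqrt(x[2]+x[0]**2+x[1]**2);print("rim",cx,cy,r,x[:2],rf)
# dots at lid top z~87
for nm,mm in (("red",((hsv[...,0]<8)|(hsv[...,0]>172))&(hsv[...,1]>130)&(hsv[...,2]>90)),("green",(abs(hsv[...,0].astype(int)-65)<20)&(hsv[...,1]>110))):
    mm=mm&(roi>0); y_,x_=np.nonzero(mm); p=plane(c,[(x_.mean(),y_.mean())],87)[0][:2]; d=p-x[:2]; print(nm,len(x_),x_.mean(),y_.mean(),p,np.hypot(*d),np.arctan2(d[1],d[0]))
bm=((im.max(2)<22)&(roi>0)).astype(np.uint8); 
cv2.imwrite("pics/w1c.png",np.hstack([cv2.resize(im[130:260,250:380],(390,390),interpolation=3),cv2.cvtColor(cv2.resize(bm[130:260,250:380]*255,(390,390),interpolation=0),8)]))
```

```text
[  258   136   117   117 10726]
rim 503.54931640625 -195.1376190185547 69.24163818359375 [ 503.40127772 -195.15274361] 68.433615724162
red 16 316.125 166.8125 [ 537.74085786 -206.11019379] 36.045422432925534 -0.30887814164674543
green 14 285.5 187.71428571428572 [ 525.7926932  -166.46564851] 36.391275220676604 0.9080345942999569
```

View pics/w1c.png

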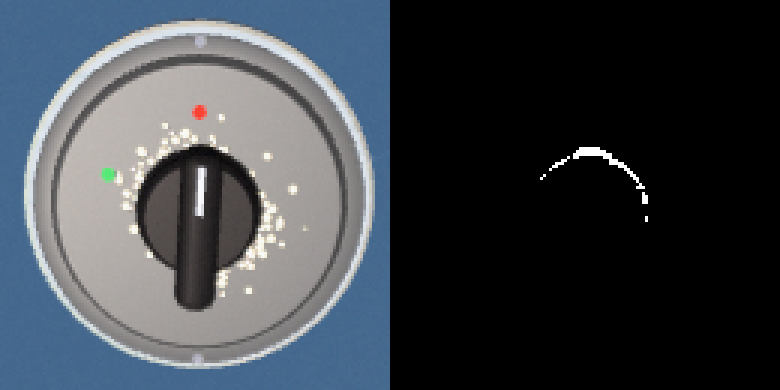

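```bash
cat >> h.py <<'E'
def st(tag=""):
    s=telemetry.get_state(); print(tag,"t%.2f"%s["t"],"ee",s["ee_pos"].round(1),"j6 %.3f"%s["joint_pos"][5],"F",s["contact_force"].round(1),"M",s["moment"].round(2),"op %.3f gf %.1f"%(s["opening"],s["grasp_force"])); return s
E
python3 - <<'E'
from h import *
c=optics.calibration("wrist"); c["cam_to_world"]=np.load("w1.npy")
p=plane(c,[(316.7,143.7),(315.7,249.3)],80.5); d=p[0]-p[1]; print("pins",p.mean(0),np.linalg.norm(d),np.arctan2(d[1],d[0]))
yaw=-0.315; x,y=503.4,-195.2
ctrl.move_gripper(0.55,60)
ctrl.reach([x,y,165],down(yaw)); st("above")
print(ctrl.servo_line([x,y,107.5],velocity=80,max_force=8)); st("low")
ctrl.move_gripper(0.0,60); s=st("grip")
q=s["joint_pos"].copy()
np.save("q0.npy",q)
q[5]-=0.17; ctrl.move_j(q); st("+0.17")
E
```

```text
pins [ 502.62983412 -195.29536307   80.5       ] 122.58277003369187 -0.3090267224935673
above t4.41 ee [ 504.3 -195.6  166. ] j6 1.513 F [0.  0.4 0.1] M [ 0.03 -0.04 -0.03] op 0.548 gf 0.0
False
low t5.28 ee [ 503.7 -195.3  107.8] j6 1.513 F [ 0.1  0.2 -0.1] M [-0.03 -0.05 -0.02] op 0.554 gf 0.0
grip t5.67 ee [ 503.7 -195.2  108.1] j6 1.513 F [-1.2  1.9  6.4] M [ 0.28  0.2  -0.06] op 0.156 gf 58.1
+0.17 t5.95 ee [ 503.8 -195.   108.2] j6 1.347 F [0.5 2.2 0.6] M [ 0.44 -0.04  0.12] op 0.152 gf 58.0
```

Run:
```python
from h import *
q=np.load("q0.npy"); z=q[5]
for d in (0.20,0.23,-0.19,-0.22,-0.25):
    q[5]=z-d; ctrl.move_j(q); ctrl.sleep(0.1); st(d)
```

```text
0.2 t6.30 ee [ 503.8 -194.9  108.2] j6 1.316 F [0.8 3.9 2.1] M [ 0.7  -0.09 -0.41] op 0.151 gf 60.3
0.23 t6.65 ee [ 504.  -194.7  108.2] j6 1.285 F [1.5 5.6 2.8] M [ 1.   -0.14 -0.81] op 0.153 gf 66.5
-0.19 t7.23 ee [ 503.8 -195.5  108.2] j6 1.701 F [ 0.  -0.2  2.5] M [-0.03  0.04 -0.07] op 0.154 gf 58.5
-0.22 t7.58 ee [ 503.8 -195.3  108.2] j6 1.732 F [-0.4  0.3  2.8] M [0.09 0.08 0.42] op 0.153 gf 58.6
-0.25 t7.93 ee [ 503.8 -195.   108.2] j6 1.762 F [0.1 3.4 3. ] M [ 0.6  -0.01  1.04] op 0.148 gf 59.7
```

Run:
```python
from h import *
q=np.load("q0.npy"); z=q[5]
for d in (0.25,0.28,0.31,-0.31,-0.34,-0.37,0.45):
    q[5]=z-d; ctrl.move_j(q); ctrl.sleep(0.1); s=st(d)
if abs(s["moment"][2])<0.5:
    for d in (0.9,1.22,1.26,1.29):
        q[5]=z-d; ctrl.move_j(q); ctrl.sleep(0.1); st(d)
```

```text
0.25 t8.58 ee [ 503.8 -195.1  108.2] j6 1.266 F [1.3 3.2 3.1] M [ 0.64 -0.1   0.07] op 0.152 gf 58.9
0.28 t8.93 ee [ 503.8 -195.2  108.1] j6 1.234 F [0.7 3.1 3.6] M [ 0.52 -0.03 -0.24] op 0.152 gf 59.0
0.31 t9.28 ee [ 504.  -194.9  108.2] j6 1.204 F [1.3 4.4 3.3] M [ 0.8  -0.2  -0.65] op 0.154 gf 60.0
-0.31 t10.03 ee [ 503.7 -195.5  108.2] j6 1.821 F [-0.6 -1.4  3.2] M [-0.15  0.09  0.  ] op 0.158 gf 58.9
-0.34 t10.38 ee [ 503.9 -195.1  108.2] j6 1.852 F [1.7 1.3 3.1] M [ 0.31 -0.11  0.89] op 0.153 gf 59.3
-0.37 t10.72 ee [ 503.8 -195.1  108.2] j6 1.882 F [1.2 2.1 4.8] M [ 0.37 -0.13  1.7 ] op 0.154 gf 67.4
0.45 t11.62 ee [ 504.  -194.4  108.2] j6 1.064 F [1.9 6.3 4.9] M [ 0.95 -0.32  0.06] op 0.156 gf 59.1
0.9 t12.23 ee [ 503.7 -194.1  108.1] j6 0.614 F [1.5 7.9 7.1] M [ 1.2  -0.2   0.14] op 0.152 gf 59.3
1.22 t12.74 ee [ 503.5 -193.9  108.1] j6 0.294 F [0.6 9.3 6.9] M [ 1.41 -0.02  0.1 ] op 0.150 gf 59.4
1.26 t13.09 ee [ 503.5 -194.3  108.1] j6 0.254 F [0.4 7.1 6.9] M [0.97 0.   0.  ] op 0.154 gf 59.4
1.29 t13.44 ee [ 503.4 -194.6  108.1] j6 0.225 F [0.  5.  7.5] M [ 0.7   0.14 -0.53] op 0.151 gf 59.9
```

Run:
```python
from h import *
q=np.load("q0.npy"); q[5]-=1.305; ctrl.move_j(q); s=st("stop")
x,y,z=s["ee_pos"]
ctrl.servo_line([503.6,-195.2,z+8],velocity=30); st("up8")
hit=ctrl.servo_line([503.6,-195.2,z+35],velocity=60,max_force=25); s=st(f"up35 {hit}")
if not hit:
    ctrl.servo_line([503.6,-195.2,235],velocity=150)
    ctrl.servo_line([487,217,235],velocity=220); ctrl.sleep(.3); st("over tray")
    c=optics.calibration("wrist"); cv2.imwrite("pics/w2.png",optics.camera("wrist")); np.save("w2.npy",c["cam_to_world"])
    cv2.imwrite("pics/scene2.png",optics.camera("scene"))
```

```text
stop t13.69 ee [ 503.5 -194.5  108.1] j6 0.210 F [0.  4.1 7.3] M [ 0.75  0.11 -0.89] op 0.152 gf 62.5
up8 t14.11 ee [ 502.5 -194.1  115.1] j6 0.209 F [ 1.1  4.3 -2.9] M [ 1.19 -0.16 -0.35] op 0.154 gf 59.3
up35 False t14.71 ee [ 503.6 -195.3  143.3] j6 0.208 F [ 1.   0.2 -5.7] M [ 0.03  0.02 -0.01] op 0.149 gf 58.8
over tray t17.79 ee [487.1 216.7 235. ] j6 0.998 F [ 0.6  0.2 -5.1] M [ 0.03  0.02 -0.05] op 0.151 gf 58.8
```

View pics/w2.png

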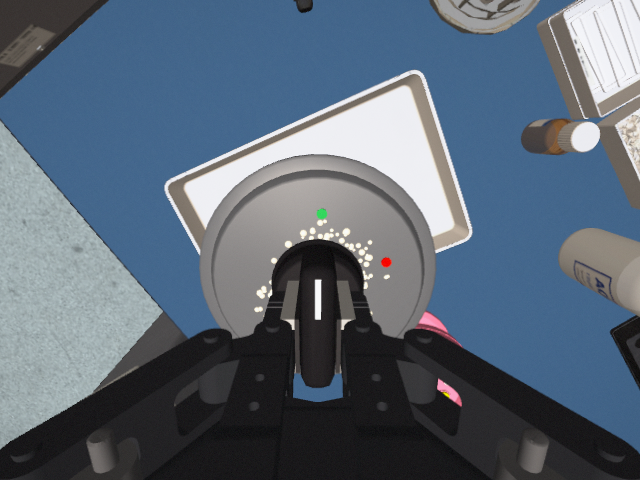

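View pics/scene2.png

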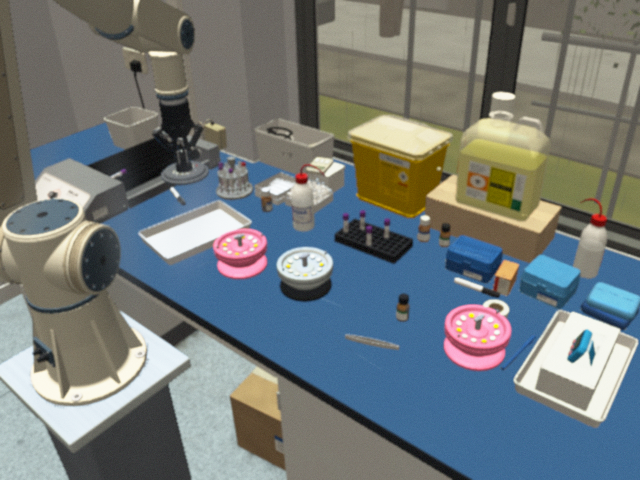

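The lid is off, with the white line at the green dot. In w2 three tray outer rim corners show, at about (165,186), (420,71) and (471,238). From these I compute the centre, then lower.

Run:
```python
from h import *
c=optics.calibration("wrist"); c["cam_to_world"]=np.load("w2.npy")
p=plane(c,[(164.5,183),(422,70),(471.5,239)],30); print(p.round(1),np.linalg.norm(p[0]-p[1]),np.linalg.norm(p[1]-p[2]))
t=(p[0]+p[2])/2; print(t)
if np.linalg.norm(t[:2]-[487,219])<15 and abs(np.linalg.norm(p[0]-p[1])-270)<12:
    ctrl.servo_line([t[0],t[1],60],velocity=120); st("60")
    s=telemetry.get_state()
    # at grip the TCP was 108.1 with lid underside 72 -> contact near 36+2=38.1
    hit=ctrl.servo_line([t[0],t[1],36.5],velocity=15,max_force=4); st(f"down {hit}")
    cv2.imwrite("pics/w3.png",optics.camera("wrist"))
```

```text
[[372.6 322.6  30. ]
 [640.4 271.8  30. ]
 [605.8  98.5  30. ]] 272.5923400993288 176.73427050208682
[489.1784264  210.55280367  30.        ]
60 t19.50 ee [489.6 210.8  60.6] j6 0.985 F [ 0.3  0.2 -6.4] M [ 0.03  0.05 -0.01] op 0.155 gf 58.8
down True t20.78 ee [489.1 210.6  38.6] j6 0.985 F [-0.5 -0.5  5.8] M [-0.04  0.09 -0.03] op 0.152 gf 60.5
```

Run:
```python
from h import *
ctrl.move_gripper(0.55); st("open")
x,y,z=telemetry.get_state()["ee_pos"]
ctrl.servo_line([x,y,90],velocity=60); ctrl.servo_line([x,y,280],velocity=150); st("up")
ctrl.sleep(.3)
a=optics.camera("wrist"); b=optics.camera("scene"); t=optics.camera("top")
cv2.imwrite("pics/fin.png",np.vstack([np.hstack([cv2.resize(a,(400,300)),cv2.resize(t,(400,300))]),np.hstack([cv2.resize(b,(400,300)),cv2.resize(b[130:280,120:320],(400,300))])]))
```

```text
open t21.26 ee [488.  210.1  37.5] j6 0.985 F [0.3 0.1 0.8] M [ 0.01 -0.01 -0.03] op 0.550 gf 0.0
up t23.70 ee [487.5 209.9 279.1] j6 0.985 F [-0.7  0.4  0.5] M [-0.02 -0.01 -0.01] op 0.547 gf 0.0
```

View pics/fin.png

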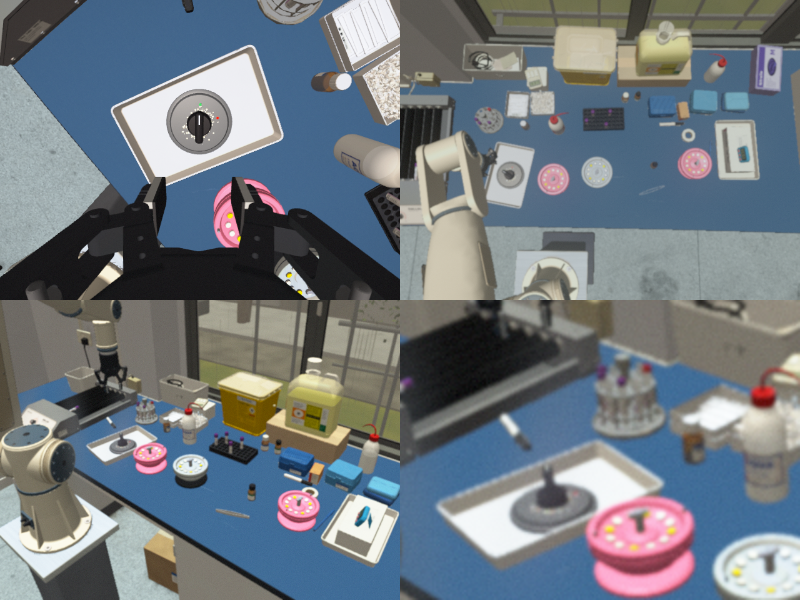

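The lid lies flat in the middle of the tray with the knob up, at (200,122) in the wrist panel. The bottles stand where they were, and the gripper is clear.

```bash
python3 -c "
from cell import ctrl; print(ctrl.finish_job())"
```

```text
the job is handed in; nothing more can be done
None
```

I rocked the knob free and turned it to its open stop, set the lid down flat in the empty white tray with the knob up, left the bottles where they stood, and handed the job in at about 24 s of the 48 s allowed.

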